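# Index the photometer's filter knob to the third click and hold it

## Task

Lift the white lid of the photometer by its pull bar, over past upright until it rests open on its stop, and let go of it. Then grip the black knob inside and turn it clockwise, counting the clicks, to the third click stop from where it stands, without turning past it. Finish while still gripping the knob, holding it still at the third stop, with the lid open and the bottle, flask and calculator left where they are.

Things in the scene. Friction and masses are not known exactly. Their poses are not given: they have to be found in the camera images.
- case: Grey bench photometer, 170 (own x) by 200 (own y) by 110 mm tall, fixed to the bench; origin at the centre of its underside, z up. Its top is a well: a deck 56 mm above the bench, framed by a rim 5 mm thick up to 110 mm. The lid's hinge is along its own +x side, the lid's pull bar on its own -x side.
- lid (a joint): Lid opening in rad: 0 shut (flat), 1.83 resting on its stop, leaning 15 degrees past upright. White lid 170 by 200 by 8 mm, about 0.25 kg, free hinge along the case's own y: let go before upright it falls shut, past upright it falls on to its stop.
- lid_hinge (a point): Middle of the hinge line: case's own x +85 mm, 110 mm above the bench. Its axes turn with the lid: parallel to the case's when shut.
- lid_bar (a point): Middle of the lid's pull bar: round steel, 12 mm thick, 120 mm long, parallel to the hinge, held by an arm at each end, 40 mm out from the lid's free edge and level with the lid: 210 mm from the hinge line and 4 mm above it (lid's own z). Shut, it is 114 mm above the bench with 34 mm free between bar and case and nothing below it, to be pinched from above. It swings up and over with the lid.
- plate: Round aluminium index plate, 84 mm across, 6 mm thick, fixed on the deck under the lid, with 15 dark dimples 24 degrees apart; it carries the knob. Origin at the centre of its underside, z up. At the start the knob's grip bar lies along the plate's own x and its white line points to own -x.
- knob_grip (a point): Point on the knob's axis at the height to grip, 34 mm above the plate's underside, about 91 mm above the bench, 10 mm below the knob's top. Black knob: upright grip bar 44 mm long, 14 mm thick, 32 mm high, on a round foot 48 mm across, 8 mm high. The point turns with the knob: x along the grip bar, z up; a white line on top marks the -x end.
- knob (a joint): Turn of the knob in rad: 0 where it stands at the start (seated in a click stop), growing clockwise seen from above. Click stops every 24 degrees (0.419 rad); the third clockwise one is at 72 degrees (1.257 rad), and more follow beyond it. Passing a click takes about 0.07 N m; the knob then drops into the next stop.
- bottle: Clear reagent bottle with white cap, 64 mm across, 150 mm tall, loose; origin at the centre of its underside. Not part of the job.
- flask: Amber conical flask, 84 mm across the foot, 130 mm tall, loose; origin at the centre of its underside. Not part of the job.
- calculator: Black desk calculator, 150 by 90 by 18 mm, loose; origin at the centre of its underside. Not part of the job.

How it is judged:
On the way, in this order (a step that is already met when the one before it is completed fails the run):
1. the lid is open on its stop and has been let go (value of joint lid above 1.76 rad and contact force between the fingers and lid below 0.3 N), for 0.2 s.
2. the knob is gripped and turned clockwise to its third click stop (value of joint knob between 1.137 and 1.377 rad and contact force between the fingers and knob above 1 N), for 0.3 s.
At the end, for the whole second after the job is handed in: The lid rests open on its stop (joint above 1.76 rad) without the robot touching it; the knob stands still within 0.12 rad of its third clockwise stop (1.257 rad) and the fingers are gripping it (more than 1 N of contact) (all of step 2 and value of joint lid above 1.76 rad and contact force between each of the arm, the fingers and lid below 0.5 N and velocity of joint knob between -0.1 and 0.1 rad/s); the arm keeps its last pose, push and grip.
It fails at once if the knob is turned well past the third stop (value of joint knob above 1.487 rad).
It fails at once if the bottle is disturbed (distance of bottle from where it was at the start of the episode above 0.03 m or angle between bottle's own z axis and vertical above 0.4 rad).
It fails at once if the flask is disturbed (distance of flask from where it was at the start of the episode above 0.03 m or angle between flask's own z axis and vertical above 0.4 rad).
It fails at once if the calculator is disturbed (distance of calculator from where it was at the start of the episode above 0.03 m or angle between calculator's own z axis and vertical above 0.4 rad).
It also fails if it takes over 61 s, if anything falls off the work surface, if the arm or the gripper's body presses on something with over 40 N, if the wrist force passes 120 N, or if a joint passes its speed limit or range.

## Robot

A 6-joint arm with a two-finger parallel gripper is mounted at the origin on the work surface. World frame = base frame: x ahead of the robot, y to its left, z up, the work surface at z = 0. Lengths are in m, angles in rad, forces in N, time in s.
With the tool pointing down it reaches from about 0.35 to 0.85 m from the base axis. Payload 8.1 kg.
Tool frame: the origin (TCP) lies between the finger pads; the fingertips stand 14 mm ahead of it and the grasp point (between the pads) lies 5 mm behind it (robot.tip_reach is the z of the fingertips in the tool frame, in m); z points along the fingers, y is the line along which they close (so a half turn about z gives the same grasp; the last joint's range is limited). The gripper opens to 93 mm and grips with 3 to 60 N. Pads are 15 mm wide; open, the fingers measure 128 mm over their backs; the gripper's body (75 mm by 188 mm) begins 65 mm behind the grasp point.
Start: joints at [1.264, 0.13, 1.488, -0, 1.523, -0.085], TCP at [0.132, 0.585, 0.233] pointing down, gripper open.
Joint ranges: [-2.96, 2.96], [-0.89, 2.26], [0.02, 2.5], [-1.34, 4.48], [0, 2.73], [-2.66, 2.66]. Speed limits (rad/s): [2.39, 2.39, 2.79, 3.14, 3.14, 3.14].

## Interface

Orientations are given as a rotation vector (axis times angle).
In Python, from plant import robot gives the robot as it stands. The module is installed in compiled form; this text tells all that it offers.
- The arm moves only by the shell command python3 -m handwheel 'ROWS' [FORCE]. ROWS is JSON, a list of rows, each a list of 7 numbers: the closure, from -1 (fully open) to 1 (shut), then the shift along the tool's x, y, z each as a share of 100 cm, from -1 to 1, then the turn, a rotation vector about the tool's x, y, z each as a share of 180 degrees, from -1 to 1. In form: [[grip, tx, ty, tz, rx, ry, rz], ...]. A call has 1 to 20 rows; each row is the pose to reach, as a shift and turn from the pose commanded when the call began, along the tool's axes at that moment, turning the shorter way round; what a row does not reach only later rows make up. A row lasts 1/8 s, in which the tool goes at most 62.5 mm and 10.7 degrees, less where a joint would pass 70% of its speed; a pose out of reach is approached as far as the arm can. A call with a number of a shift or a turn outside -1 to 1 is refused whole. A call with a gripper value outside its range is refused whole. The fingers move at their own pace and stop on an object; FORCE is the grip in N (left out, the last holds). Time passes only in rows, so rows that repeat a pose let the fingers close. It gives the time, the measured TCP pose, the force, the opening and the grip force at its end, in the units of the state.
- robot.read_state(): the state, without advancing time (a new reading comes with each control period).
- robot.read_camera(name): name is "scene" or "top" or "wrist"; returns a dict with "frame" (480x640x3 uint8, red, green, blue), "fx", "fy", "cx", "cy" (pixels), "rvec" (rotation vector, rad) and "tvec" (3), from world to camera coordinates, as OpenCV has them; the wrist camera has in their place "T_tool_cam" (4x4, takes a point from camera to tool coordinates, whose origin is the TCP and whose axes are the flange's). Camera axes: x right, y down, z forward; pixel columns grow to the right and rows downward; lengths in m; the calibration is good to about 2 mm. A picture is of the moment at which its call begins: read the wrist's pose just before it. There is no depth.
- robot.close_job(): hands the job in; it is judged then, once.
Trained networks look in a picture, given as the dict that the camera call returned (one of the last four; its "shot" number tells which), for a name from the list of things; names that differ only in an ending like _2 or _b are one class to them, and where a whole thing is asked for, a point or a joint stands for the part that bears it (a point fixed in the world has none). Each returns a list of dicts, best first, with "conf" (0 to 1); they miss things now and then, are a little off and sometimes report something else, mostly with a low value. They report only what shows in the picture. A call takes as long as a camera call.
- robot.regions_of(picture, name): "mask" (480x640 bool, what is visible of it) and "rect" ([left, top, right, bottom] in pixels, round what is visible of it).
The state is a dict: "t": time; "q": joint angles; "dq": joint speeds; "joint_torque": joint torques, N m; "tool_pos": TCP position; "orientation": TCP orientation; "force": force on the tool from outside, world axes, zero at the start; "wrist_torque": the same for the moment, N m; "opening": finger opening in m; "gripper_force": force on a finger pad.
Only numpy, scipy, OpenCV 4.12 (cv2) and the standard library are available. Lean on these libraries where they do the work, as an engineer would, in place of code of your own. Each camera call takes 0.05 s, during which the arm holds its last target. There are 200 camera calls.

## Working session

There is one attempt and no reset: what is moved stays moved. The work goes in short steps, Python scripts to look and compute and a shell command to move; the robot and the scene stay as the last step left them, time stands still between calls to the robot, and variables do not carry over. Pictures are saved under pics/ and viewed, at most 10 in all, crops included, and the job is handed in when it is done.

```bash
mkdir -p pics; cat > h.py <<'E'
import numpy as np, cv2
from plant import robot
from scipy.spatial.transform import Rotation as R
def K(c): return np.array([[c['fx'],0,c['cx']],[0,c['fy'],c['cy']],[0,0,1.]])
def proj(c,P): return cv2.projectPoints(np.array(P,float).reshape(-1,3),np.array(c['rvec']),np.array(c['tvec']),K(c),None)[0].reshape(-1,2)
def onplane(c,uv,z):
    Rm=R.from_rotvec(c['rvec']).as_matrix();o=-Rm.T@np.array(c['tvec'])
    d=Rm.T@np.array([(uv[0]-c['cx'])/c['fx'],(uv[1]-c['cy'])/c['fy'],1]);return o+d*(z-o[2])/d[2]
def save(c,n): cv2.imwrite('pics/'+n,c['frame'][:,:,::-1])
def pose(s): return R.from_rotvec(s['orientation']),np.array(s['tool_pos'])
E
python3 - <<'E'
from h import *
s=robot.read_state();print(s)
for n in('top','scene'):
    c=robot.read_camera(n);save(c,n+'0.png')
    for k in('case','lid','lid_bar','bottle','flask','calculator'):
        for d in robot.regions_of(c,k)[:1]:
            m=d['mask'].astype(np.uint8);r=cv2.minAreaRect(cv2.findNonZero(m))
            z={'case':.11,'lid':.114,'lid_bar':.114,'bottle':.15,'flask':.13,'calculator':.018}[k]
            print(n,k,round(d['conf'],2),np.round(d['rect']),np.round(r[0]),r[2], [np.round(onplane(c,p,z),3)[:2].tolist() for p in cv2.boxPoints(r)])
E
```

```text
{'t': 0.0, 'q': array([ 1.26362438e+00,  1.31102990e-01,  1.48929632e+00, -4.99185056e-06,
        1.52298708e+00, -8.54210298e-02]), 'dq': array([ 0.00085671,  0.00050502,  0.00057618, -0.0002595 ,  0.00025874,
       -0.00180229]), 'joint_torque': array([ 6.35819961e-04, -5.59866643e+01, -4.91739178e+01,  7.68445828e-02,
        3.58843070e-02, -2.29586140e-04]), 'tool_pos': array([0.13178972, 0.58478872, 0.23161281]), 'orientation': array([-3.47573598e-01, -3.12195804e+00,  2.76471795e-03]), 'force': array([-0.2391873 , -0.42311795, -0.11626137]), 'wrist_torque': array([ 0.00608777,  0.01836102, -0.02047701]), 'gripper_force': 0.0, 'opening': 0.09301280827923487}
top lid 0.59 [266. 152. 371. 250.] [318. 200.] 79.69515228271484 [[0.681, 0.108], [0.711, -0.112], [0.509, -0.133], [0.48, 0.079]]
top lid_bar 0.64 [263. 150. 368. 252.] [318. 200.] 80.78897094726562 [[0.683, 0.107], [0.71, -0.115], [0.504, -0.133], [0.479, 0.082]]
top bottle 0.65 [101. 268. 147. 303.] [123. 283.] 11.309932708740234 [[0.404, 0.456], [0.467, 0.445], [0.443, 0.352], [0.381, 0.364]]
top flask 0.83 [477. 248.
[... 349 characters left out ...]
], [0.815, -0.091]]
scene lid 0.76 [267. 197. 391. 280.] [327. 240.] 68.36911010742188 [[0.513, -0.128], [0.449, 0.153], [0.682, 0.104], [0.717, -0.136]]
scene lid_bar 0.77 [267. 200. 392. 279.] [328. 240.] 69.44395446777344 [[0.513, -0.125], [0.457, 0.154], [0.684, 0.103], [0.713, -0.136]]
scene bottle 0.58 [447. 147. 473. 204.] [460. 175.] 14.03624439239502 [[0.598, 0.26], [0.409, 0.417], [0.455, 0.46], [0.635, 0.3]]
scene flask 0.9 [104. 223. 146. 288.] [126. 255.] 87.45519256591797 [[0.419, -0.437], [0.441, -0.36], [0.621, -0.377], [0.601, -0.445]]
scene calculator 0.65 [ 89. 312. 181. 377.] [136. 344.] 66.94869995117188 [[0.62, -0.507], [0.587, -0.353], [0.692, -0.339], [0.716, -0.484]]
```

```bash
python3 - <<'E'
import cv2
a=cv2.imread('pics/top0.png')[130:330,80:540];b=cv2.imread('pics/scene0.png')[180:330,240:420]
cv2.imwrite('pics/a.png',cv2.resize(a,None,fx=1.7,fy=1.7));cv2.imwrite('pics/b.png',cv2.resize(b,None,fx=4,fy=4))
E
```

```text
(no output)
```

View pics/a.png

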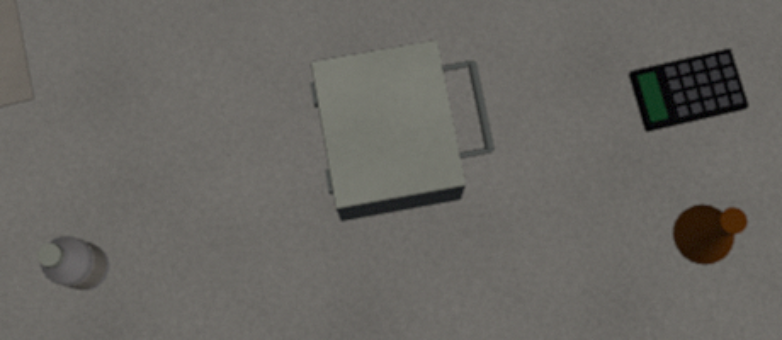

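View pics/b.png

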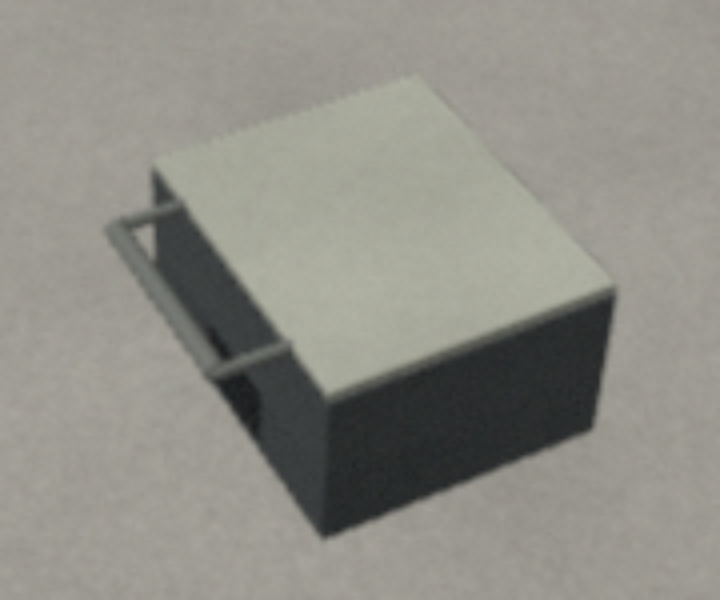

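The two views show the case with its bar on the right (world −y) side, so own +x points to world +y. In the top crop the lid's corners are at (313,62), (437,42), (463,187) and (337,208), and the bar runs from (473,64) to (490,152). The bottle and calculator are well away to the sides.

```bash
python3 - <<'E'
from h import *
c=robot.read_camera('top');c2=robot.read_camera('scene')
f=lambda p:(p[0]/1.7+80,p[1]/1.7+130)
g=lambda p:(p[0]/4+240,p[1]/4+180)
from scipy.optimize import least_squares
# own corners: TL=(+85,+100) , TR=(-85,+100), BR=(-85,-100), BL=(+85,-100)  x+ -> world +y, so own y+ -> world -x
P=np.array([[.085,-.1,.118],[-.085,-.1,.118],[-.085,.1,.118],[.085,.1,.118],[-.125,-.06,.114],[-.125,.06,.114]])
A=np.array([f(p) for p in [(313,62),(437,42),(463,187),(337,208),(474,63),(490,152)]])
B=np.array([g(p) for p in [(612,288),(330,395),(155,165),(415,75),(214,372),(112,228)]])
def W(x):
    r=R.from_euler('z',x[2]);return r.apply(P)+[x[0],x[1],0]
for nm,fn in (('top',lambda x:(proj(c,W(x))-A).ravel()),('scene',lambda x:(proj(c2,W(x))-B).ravel()),('both',lambda x:np.r_[(proj(c,W(x))-A).ravel(),(proj(c2,W(x))-B).ravel()])):
    s=least_squares(fn,[.6,0,1.6]);print(nm,s.x,np.degrees(s.x[2]),np.abs(s.fun).max())
x=s.x;r=R.from_euler('z',x[2]);o=np.array([x[0],x[1],0]);np.save('case.npy',x)
bar=r.apply([-.125,0,.114])+o;print('bar',bar,'hinge',r.apply([.085,0,.11])+o)
Rt,p=pose(robot.read_state());print(Rt.as_matrix().round(3))
# tool pose: z down, y along case +-x
for sg in(1,-1):
    y=sg*r.apply([1,0,0]);z=np.array([0,0,-1]);M=np.c_[np.cross(y,z),y,z]
    print(sg,(Rt.inv()*R.from_matrix(M)).as_rotvec(degrees=True)/180)
print('shift tool to bar+0.1', Rt.inv().apply(bar+[0,0,.1]-p), 'at bar-5mm',Rt.inv().apply(bar-[0,0,.005]-p))
E
```

```text
top [0.58801704 0.00802615 1.69122762] 96.90020487490649 1.6161554766173367
scene [0.59494284 0.00871933 1.69944447] 97.37099569859652 1.7003459914719201
both [0.59074114 0.00884817 1.6953049 ] 97.13381598302657 3.023499098860043
bar [ 0.60626453 -0.11518418  0.114     ] hinge [0.58018524 0.09319017 0.11      ]
[[-0.976  0.22  -0.   ]
 [ 0.22   0.976  0.   ]
 [ 0.     0.    -1.   ]]
1 [ 8.16843858e-06 -8.96090903e-06 -1.10231480e-01]
-1 [-1.26508541e-05 -1.15320582e-05  8.89768519e-01]
shift tool to bar+0.1 [-0.61678826 -0.57900328  0.01862547] at bar-5mm [-0.61679161 -0.57900542  0.12362547]
```

```bash
python3 -m handwheel '[[-1,-0.617,-0.579,0,0,0,-0.11],[-1,-0.617,-0.579,0,0,0,-0.11],[-1,-0.617,-0.579,0,0,0,-0.11],[-1,-0.617,-0.579,0,0,0,-0.11],[-1,-0.617,-0.579,0,0,0,-0.11],[-1,-0.617,-0.579,0,0,0,-0.11],[-1,-0.617,-0.579,0,0,0,-0.11],[-1,-0.617,-0.579,0,0,0,-0.11],[-1,-0.617,-0.579,0,0,0,-0.11],[-1,-0.617,-0.579,0,0,0,-0.11],[-1,-0.617,-0.579,0,0,0,-0.11],[-1,-0.617,-0.579,0,0,0,-0.11],[-1,-0.617,-0.579,0,0,0,-0.11],[-1,-0.617,-0.579,0,0,0,-0.11],[-1,-0.617,-0.579,0,0,0,-0.11],[-1,-0.617,-0.579,0,0,0,-0.11],[-1,-0.617,-0.579,0,0,0,-0.11]]' 15
python3 - <<'E'
from h import *
s=robot.read_state();print(s['q'])
c=robot.read_camera('wrist')
Rt,p=pose(s);T=np.array(c['T_tool_cam']);Tw=np.eye(4);Tw[:3,:3]=Rt.as_matrix();Tw[:3,3]=p
X=np.linalg.inv(Tw@T);c['rvec']=R.from_matrix(X[:3,:3]).as_rotvec();c['tvec']=X[:3,3]
x=np.load('case.npy');r=R.from_euler('z',x[2])
P=r.apply([[-.125,-.06,.114],[-.125,.06,.114],[-.085,-.1,.118],[-.085,.1,.118]])+[x[0],x[1],0]
for q in proj(c,P): cv2.circle(c['frame'],tuple(int(v) for v in q),3,(255,0,0),-1);print(q)
save(c,'w1.png')
E
```

```text
t: 2.92
tool_pos: [0.6061, -0.114, 0.2329]
orientation: [-0.196, 3.135, 0.0]
force: [-0.1, 0.1, 0.1]
opening: 0.093
gripper_force: 0.0
[-2.69126960e-01  1.75178279e-01  1.43834916e+00  2.05190115e-04
  1.52793750e+00 -1.96504339e+00]
[323.09202935 314.5280741 ]
[323.11305726 157.65326572]
[372.95547375 361.94324113]
[384.57877224  95.34909546]
```

View pics/w1.png

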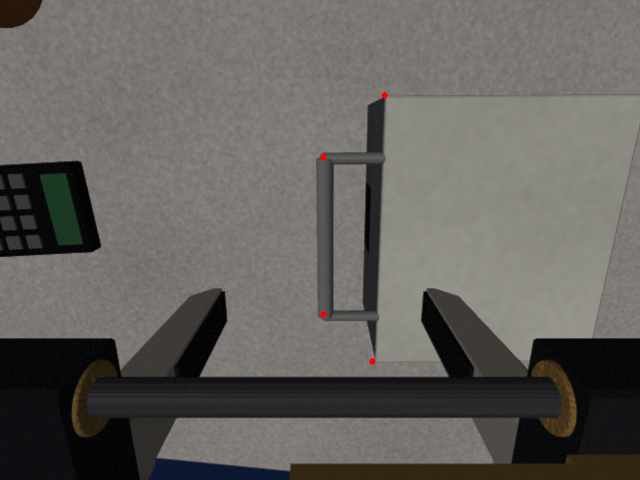

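The projected corners and bar ends land on the picture, with the bar at column 323 from row 157 to 315, so the case pose is good to about 1 mm. Next I narrow the fingers, descend and grip.

```bash
python3 -m handwheel '[[0.23,0,0,0.05,0,0,0],[0.23,0,0,0.05,0,0,0],[0.23,0,0,0.05,0,0,0],[0.23,0,0,0.05,0,0,0],[0.23,0,0,0.05,0,0,0],[0.23,0,0,0.07,0,0,0]]' && python3 -m handwheel '[[0.23,0,0,0.03,0,0,0],[0.23,0,0,0.053,0,0,0],[0.23,0,0,0.053,0,0,0],[1,0,0,0.053,0,0,0],[1,0,0,0.053,0,0,0],[1,0,0,0.053,0,0,0],[1,0,0,0.053,0,0,0]]' 15
```

```text
t: 3.72
tool_pos: [0.6083, -0.1158, 0.1648]
orientation: [-0.194, 3.131, -0.003]
force: [0.3, -0.7, -1.2]
opening: 0.0382
gripper_force: 0.0
t: 4.6
tool_pos: [0.6071, -0.1131, 0.1109]
orientation: [-0.196, 3.134, 0.004]
force: [-1.4, 10.2, 4.6]
opening: 0.0115
gripper_force: 15.0
```

```bash
python3 - <<'E'
from h import *
s=robot.read_state();Rt,p=pose(s);x=np.load('case.npy');r=R.from_euler('z',x[2])
a=np.arctan2(.004,.21);L=np.hypot(.21,.004)
f=lambda t:r.apply([-L*np.cos(t+a),0,L*np.sin(t+a)])
for i in range(1,20):
    t=1.80*i/19;print(np.round(Rt.inv().apply(f(t)-f(0)),3).tolist())
E
```

```text
[-0.0, 0.001, -0.02]
[-0.0, 0.005, -0.039]
[-0.0, 0.01, -0.059]
[-0.0, 0.017, -0.077]
[-0.0, 0.025, -0.095]
[-0.0, 0.035, -0.112]
[-0.0, 0.047, -0.128]
[-0.0, 0.061, -0.143]
[-0.0, 0.075, -0.157]
[-0.0, 0.091, -0.169]
[-0.0, 0.108, -0.179]
[-0.0, 0.126, -0.188]
[-0.0, 0.144, -0.195]
[-0.0, 0.164, -0.2]
[-0.0, 0.183, -0.204]
[-0.0, 0.203, -0.205]
[-0.0, 0.223, -0.205]
[-0.0, 0.243, -0.203]
[-0.0, 0.262, -0.199]
```

```bash
python3 -m handwheel '[[1,0,0.002,-0.01,0,0,0],[1,0,0.003,-0.02,0,0,0],[1,0,0.005,-0.03,0,0,0],[1,0,0.007,-0.039,0,0,0],[1,0,0.009,-0.049,0,0,0],[1,0,0.012,-0.059,0,0,0],[1,0,0.015,-0.068,0,0,0],[1,0,0.019,-0.077,0,0,0],[1,0,0.027,-0.095,0,0,0],[1,0,0.037,-0.112,0,0,0],[1,0,0.049,-0.128,0,0,0],[1,0,0.063,-0.143,0,0,0],[1,0,0.063,-0.143,0,0,0]]'
```

```text
t: 6.22
tool_pos: [0.5994, -0.0545, 0.2566]
orientation: [-0.193, 3.132, -0.007]
force: [0.5, -9.5, 8.3]
opening: 0.0113
gripper_force: 15.0
```

```bash
python3 -m handwheel '[[1,0,0.005,-0.008,0,0,0],[1,0,0.012,-0.016,0,0,0],[1,0,0.020,-0.022,0,0,0],[1,0,0.028,-0.028,0,0,0],[1,0,0.036,-0.033,0,0,0],[1,0,0.045,-0.038,0,0,0],[1,0,0.063,-0.047,0,0,0],[1,0,0.081,-0.054,0,0,0],[1,0,0.091,-0.057,0,0,0],[1,0,0.101,-0.059,0,0,0],[1,0,0.120,-0.063,0,0,0],[1,0,0.130,-0.064,0,0,0],[1,0,0.140,-0.064,0,0,0],[1,0,0.150,-0.064,0,0,0],[1,0,0.160,-0.064,0,0,0],[1,0,0.170,-0.063,0,0,0],[1,0,0.180,-0.062,0,0,0],[1,0,0.190,-0.060,0,0,0],[1,0,0.190,-0.060,0,0,0]]'
```

```text
t: 8.6
tool_pos: [0.5742, 0.1372, 0.3119]
orientation: [0.196, -3.133, -0.001]
force: [-5.3, -0.2, 3.9]
opening: 0.0114
gripper_force: 15.0
```

```bash
python3 -m handwheel '[[1,0,0.006,-0.002,0,0,0],[0.3,0,0.006,-0.002,0,0,0],[0.3,0,0.006,-0.002,0,0,0],[0.3,0,0.006,-0.002,0,0,0],[0.3,0,0.006,-0.002,0,0,0],[0.3,0,0.006,-0.062,0,0,0],[0.3,0,0.0,-0.07,0,0,0],[0.3,0,-0.06,-0.07,0,0,0],[0.3,0,-0.12,-0.07,0,0,0],[0.3,0,-0.18,-0.07,0,0,0],[0.3,0,-0.20,-0.07,0,0,0],[0.3,0,-0.20,-0.07,0,0,0],[0.3,0,-0.20,-0.07,0,0,0]]'
python3 - <<'E'
from h import *
s=robot.read_state()
c=robot.read_camera('wrist')
Rt,p=pose(s);T=np.array(c['T_tool_cam']);Tw=np.eye(4);Tw[:3,:3]=Rt.as_matrix();Tw[:3,3]=p
X=np.linalg.inv(Tw@T);c['rvec']=R.from_matrix(X[:3,:3]).as_rotvec();c['tvec']=X[:3,3]
for k in('plate','knob','lid'):
    for d in robot.regions_of(c,k)[:1]:
        r=cv2.minAreaRect(cv2.findNonZero(d['mask'].astype(np.uint8)));print(k,d['conf'],d['rect'],r,onplane(c,r[0],.1))
save(c,'w2.png');save(robot.read_camera('scene'),'s2.png')
E
```

```text
t: 10.22
tool_pos: [0.6, -0.0613, 0.3827]
orientation: [-0.196, 3.135, 0.001]
force: [0.4, -0.0, -0.4]
opening: 0.0324
gripper_force: 0.0
plate 0.59 [356.9, 166.6, 423.8, 236.5] ((388.75006103515625, 202.75001525878906), (65.76092529296875, 67.88224792480469), 45.0) [0.59356913 0.01232302 0.1       ]
knob 0.75 [370.6, 184.1, 415.0, 226.6] ((389.75006103515625, 204.25001525878906), (38.18376159667969, 38.890869140625), 45.0) [0.59514449 0.01376342 0.1       ]
lid 0.88 [456.1, 94.6, 639.8, 365.1] ((548.5, 227.5), (271.0, 181.0), 90.0) [0.59920836 0.20258042 0.1       ]
```

View pics/w2.png

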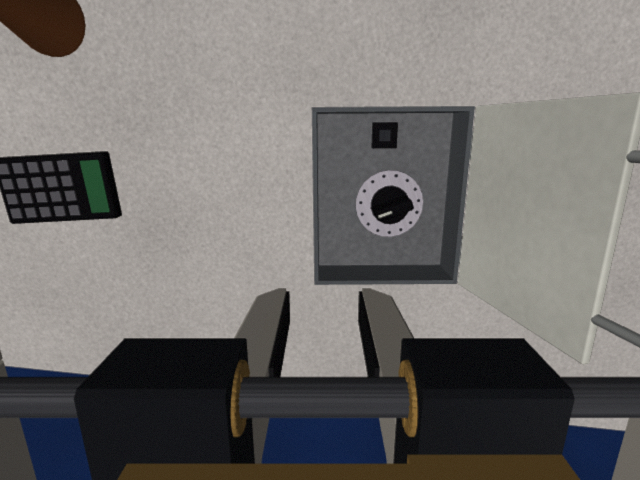

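View pics/s2.png

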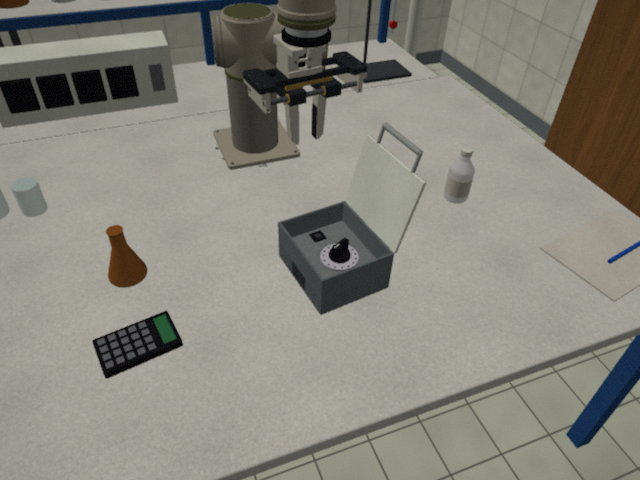

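The lid rests open. In the wrist picture the knob is at about (390,204), with its white line at the lower left. I need a closer look for the knob's angle.

```bash
python3 -m handwheel '[[0.3,0,0.02,0.06,0,0,0],[0.3,0,0.03,0.12,0,0,0],[0.3,0,0.03,0.14,0,0,0],[0.3,0,0.03,0.14,0,0,0],[0.3,0,0.03,0.14,0,0,0]]'
python3 - <<'E'
from h import *
s=robot.read_state()
c=robot.read_camera('wrist')
Rt,p=pose(s);T=np.array(c['T_tool_cam']);Tw=np.eye(4);Tw[:3,:3]=Rt.as_matrix();Tw[:3,3]=p
X=np.linalg.inv(Tw@T);c['rvec']=R.from_matrix(X[:3,:3]).as_rotvec();c['tvec']=X[:3,3]
for k in('plate','knob'):
    for d in robot.regions_of(c,k)[:1]: print(k,d['conf'],d['rect']);b=d['rect']
import pickle;pickle.dump(c,open('c3.pkl','wb'))
x0,y0=int(b[0])-40,int(b[1])-40;print(x0,y0)
cr=c['frame'][y0:int(b[3])+40,x0:int(b[2])+40,::-1];k=min(800/cr.shape[1],600/cr.shape[0]);k=int(k);print('k',k,cr.shape)
cv2.imwrite('pics/k3.png',cv2.resize(cr,None,fx=k,fy=k,interpolation=cv2.INTER_CUBIC))
E
```

```text
t: 11.1
tool_pos: [0.5979, -0.0334, 0.2461]
orientation: [-0.194, 3.131, -0.002]
force: [0.1, 0.5, 0.6]
opening: 0.0327
gripper_force: 0.0
plate 0.75 [341.0, 182.1, 432.4, 273.6]
knob 0.81 [356.1, 206.7, 417.2, 259.1]
316 166
k 4 (133, 141, 3)
```

View pics/k3.png

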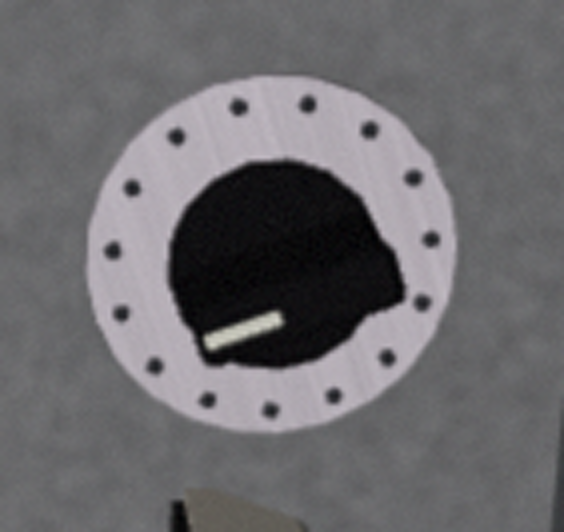

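The crop shows all 15 dimples, and the white line running from (283,318) to (205,343), tilted about 17° from the picture's horizontal.

```bash
cat > plan.py <<'E'
from h import *
import pickle
c=pickle.load(open('c3.pkl','rb'))
D=[(308,104),(370,130),(413,178),(431,239),(422,302),(387,357),(333,396),(271,410),(208,400),(155,366),(122,314),(113,251),(132,188),(177,137),(239,107)]
g=lambda q:(q[0]/4+316-.375,q[1]/4+166-.375)
W=np.array([onplane(c,g(q),.062) for q in D])
cen=W.mean(0);ang=np.arctan2(*(W-cen)[:,1::-1].T)
rad=np.hypot(*(W-cen)[:,:2].T)
ph=np.degrees(np.angle(np.mean(np.exp(1j*15*ang))))/15
l=np.array([onplane(c,g(q),.101) for q in((283,318),(205,343))]);d=(l[1]-l[0])[:2]
la=np.degrees(np.arctan2(d[1],d[0]))
n=d/np.hypot(*d);off=(l[0]-cen)[:2]@np.array([-n[1],n[0]])
print('cen',cen,'rad',rad.mean(),rad.std(),'phase',ph,'line',la,'line mod24 rel',(la-ph)%24,'line offset from centre',off)
def toolR(axis_deg,tilt): # bar direction (world deg); closing perpendicular; tilt about closing axis
    a=np.radians(axis_deg);z=np.array([0,0,-1.]);y=np.array([-np.sin(a),np.cos(a),0])
    M=R.from_matrix(np.c_[np.cross(y,z),y,z]);return R.from_rotvec(np.radians(tilt)*y)*M
E
python3 plan.py
```

```text
cen [0.601754   0.02067577 0.062     ] rad 0.03607860149699578 8.364792441811615e-05 phase 9.260752775733241 line -64.04876317980181 line mod24 rel 22.690484044464952 line offset from centre 0.0001620131767422944
```

```bash
cat >> plan.py <<'E'
cen=np.array([.6018,.0207,0])
s=robot.read_state();Rc,pc=pose(s)
def tgt(ax,tilt,z):
    M=toolR(ax,tilt);return M,cen+[0,0,z]+.005*M.apply([0,0,1])
def row(M,p): return np.round(np.r_[Rc.inv().apply(p-pc),(Rc.inv()*M).as_rotvec(degrees=True)/180],4).tolist()
E
cat > a.py <<'E'
from plan import *
d=np.array([np.cos(np.radians(-63)),np.sin(np.radians(-63)),0])
tl=25 if -toolR(-63,25).apply([0,0,1])@d>0 else -25;print(tl)
print('hover',row(*tgt(-63,tl,.2)))
E
python3 a.py
```

```text
cen [0.601754   0.02067577 0.062     ] rad 0.03607860149699578 8.364792441811615e-05 phase 9.260752775733241 line -64.04876317980181 line mod24 rel 22.690484044464952 line offset from centre 0.0001620131767422944
25
hover [-0.0099, 0.0552, 0.05, -0.0844, 0.1224, 0.3829]
```

```bash
python3 -m handwheel '[[0.14,0,0,0,-0.0844,0.1224,0.3829],[0.14,0,0,0,-0.0844,0.1224,0.3829],[0.14,0,0,0,-0.0844,0.1224,0.3829],[0.14,0,0,0,-0.0844,0.1224,0.3829],[0.14,-0.003,0.02,0.02,-0.0844,0.1224,0.3829],[0.14,-0.006,0.04,0.03,-0.0844,0.1224,0.3829],[0.14,-0.0099,0.0552,0.05,-0.0844,0.1224,0.3829],[0.14,-0.0099,0.0552,0.05,-0.0844,0.1224,0.3829],[0.14,-0.0099,0.0552,0.05,-0.0844,0.1224,0.3829],[0.14,-0.0099,0.0552,0.05,-0.0844,0.1224,0.3829]]'
python3 - <<'E'
from a import *
print(s['q']);print('down',row(*tgt(-63,25,.14)),row(*tgt(-63,25,.095)))
E
```

```text
t: 12.5
tool_pos: [0.6001, 0.0227, 0.1944]
orientation: [-1.435, -2.348, -0.317]
force: [-0.9, -0.2, 0.2]
opening: 0.04
gripper_force: 0.0
cen [0.601754   0.02067577 0.062     ] rad 0.03607860149699578 8.364792441811615e-05 phase 9.260752775733241 line -64.04876317980181 line mod24 rel 22.690484044464952 line offset from centre 0.0001620131767422944
25
hover [0.0001, 0.0006, -0.0012, -0.0006, -0.0, 0.0006]
[-0.24360829  0.38397218  1.32375732  0.32752401  1.72349922 -0.71449986]
down [-0.0253, 0.0007, 0.0532, -0.0006, -0.0, 0.0006] [-0.0443, 0.0007, 0.094, -0.0006, -0.0, 0.0006]
```

```bash
python3 -m handwheel '[[0.14,-0.0127,0,0.0266,0,0,0],[0.14,-0.0253,0,0.0532,0,0,0],[0.14,-0.034,0,0.073,0,0,0],[0.14,-0.0443,0,0.094,0,0,0],[0.14,-0.0443,0,0.094,0,0,0],[0.14,-0.0443,0,0.094,0,0,0]]'
python3 - <<'E'
from h import *
c=robot.read_camera('top');cr=c['frame'][130:260,230:400,::-1]
a=cv2.resize(cr,None,fx=4,fy=4,interpolation=cv2.INTER_CUBIC);cv2.imwrite('pics/t4.png',a)
E
```

```text
t: 13.25
tool_pos: [0.5992, 0.0227, 0.0889]
orientation: [-1.436, -2.343, -0.316]
force: [-0.5, -0.6, -0.1]
opening: 0.0399
gripper_force: 0.0
```

View pics/t4.png

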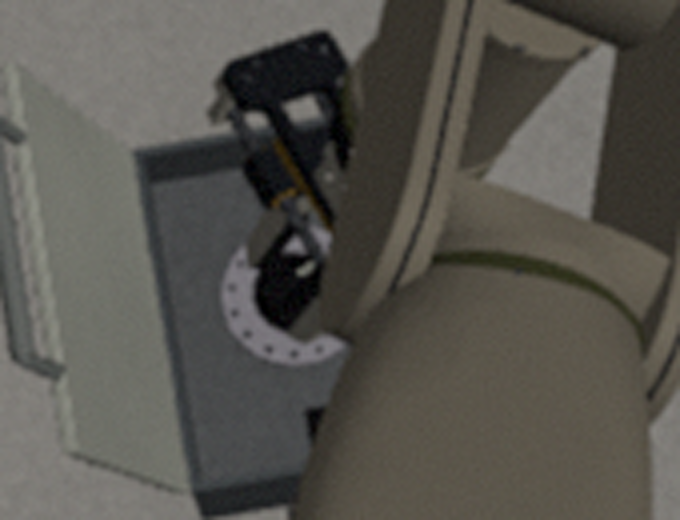

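The fingers straddle the knob at about (290,280), nothing is touching, and the lid is well clear. Closing now.

```bash
python3 -m handwheel '[[1,0,0,0,0,0,0],[1,0,0,0,0,0,0],[1,0,0,0,0,0,0],[1,0,0,0,0,0,0],[1,0,0,0,0,0,0]]' 30
python3 - <<'E'
from plan import *
print(s['wrist_torque'])
# relative to nominal commanded pose
Rc,pc=tgt(-63,25,.095)
import plan;plan.Rc,plan.pc=Rc,pc
for k in range(6,79,6): print(k,row(*tgt(-63-k,25,.095)))
E
```

```text
t: 13.92
tool_pos: [0.5995, 0.0231, 0.0889]
orientation: [-1.437, -2.344, -0.317]
force: [5.1, 3.0, -1.2]
opening: 0.014
gripper_force: 30.0
cen [0.601754   0.02067577 0.062     ] rad 0.03607860149699578 8.364792441811615e-05 phase 9.260752775733241 line -64.04876317980181 line mod24 rel 22.690484044464952 line offset from centre 0.0001620131767422944
[ 0.10212099 -0.78666973 -0.30054168]
6 [-0.0, 0.0002, -0.0, -0.0141, 0.0, 0.0302]
12 [-0.0, 0.0004, -0.0, -0.0282, 0.0, 0.0604]
18 [-0.0001, 0.0007, -0.0, -0.0423, 0.0, 0.0906]
24 [-0.0002, 0.0009, -0.0001, -0.0563, 0.0, 0.1208]
30 [-0.0003, 0.0011, -0.0001, -0.0704, 0.0, 0.1511]
36 [-0.0004, 0.0012, -0.0002, -0.0845, 0.0, 0.1813]
42 [-0.0005, 0.0014, -0.0002, -0.0986, 0.0, 0.2115]
48 [-0.0006, 0.0016, -0.0003, -0.1127, 0.0, 0.2417]
54 [-0.0008, 0.0017, -0.0004, -0.1268, 0.0, 0.2719]
60 [-0.001, 0.0018, -0.0004, -0.1409, 0.0, 0.3021]
66 [-0.0011, 0.0019, -0.0005, -0.155, 0.0, 0.3323]
72 [-0.0013, 0.002, -0.0006, -0.169, 0.0, 0.3625]
78 [-0.0015, 0.0021, -0.0007, -0.1831, 0.0, 0.3927]
```

```bash
python3 -m handwheel '[[1,0,0.0002,0,-0.0141,0,0.0302],[1,0,0.0004,0,-0.0282,0,0.0604],[1,0,0.0007,0,-0.0423,0,0.0906],[1,0,0.0009,0,-0.0563,0,0.1208],[1,0,0.0009,0,-0.0563,0,0.1208],[1,-0.0003,0.0011,0,-0.0704,0,0.1511],[1,-0.0004,0.0012,0,-0.0845,0,0.1813],[1,-0.0005,0.0014,0,-0.0986,0,0.2115],[1,-0.0006,0.0016,-0.0003,-0.1127,0,0.2417],[1,-0.0006,0.0016,-0.0003,-0.1127,0,0.2417],[1,-0.0006,0.0016,-0.0003,-0.1127,0,0.2417]]'
python3 - <<'E'
from plan import *
print(s['wrist_torque'],s['q'],((toolR(-63,25)).inv()*Rc).as_rotvec(degrees=True)/180)
E
```

```text
t: 15.3
tool_pos: [0.6014, 0.0232, 0.0889]
orientation: [-2.347, -1.612, -0.518]
force: [8.5, 3.2, -6.1]
opening: 0.014
gripper_force: 30.0
cen [0.601754   0.02067577 0.062     ] rad 0.03607860149699578 8.364792441811615e-05 phase 9.260752775733241 line -64.04876317980181 line mod24 rel 22.690484044464952 line offset from centre 0.0001620131767422944
[ 0.06165516 -1.10828588 -0.4365945 ] [-0.30815954  0.18243388  1.76889236  0.46858686  1.205328   -0.1143924 ] [-0.11197662  0.00027355  0.24208322]
```

```bash
python3 -m handwheel '[[1,0,0.0002,0,-0.0141,0,0.0302],[1,0,0.0004,0,-0.0282,0,0.0604],[1,0,0.0007,0,-0.0423,0,0.0906],[1,0,0.0009,0,-0.0563,0,0.1208],[1,0,0.0009,0,-0.0563,0,0.1208],[1,0,0.0009,0,-0.0563,0,0.1208],[1,0,0.0009,0,-0.0563,0,0.1208],[1,0,0.0009,0,-0.0563,0,0.1208],[1,0,0.0009,0,-0.0563,0,0.1208]]'
python3 - <<'E'
from plan import *
print(s['wrist_torque'],((toolR(-63,25)).inv()*Rc).as_rotvec(degrees=True)/180)
c=robot.read_camera('scene');cv2.imwrite('pics/s5.png',cv2.resize(c['frame'][90:330,240:480,::-1],None,fx=2.5,fy=2.5,interpolation=cv2.INTER_CUBIC))
c=robot.read_camera('wrist');save(c,'w5.png')
E
```

```text
t: 16.42
tool_pos: [0.6022, 0.0227, 0.0889]
orientation: [-2.693, -1.115, -0.593]
force: [9.7, 2.0, -6.3]
opening: 0.0139
gripper_force: 30.0
cen [0.601754   0.02067577 0.062     ] rad 0.03607860149699578 8.364792441811615e-05 phase 9.260752775733241 line -64.04876317980181 line mod24 rel 22.690484044464952 line offset from centre 0.0001620131767422944
[ 0.07920959 -1.00095005 -0.33064796] [-1.68076078e-01  5.72998644e-05  3.62934119e-01]
```

View pics/w5.png

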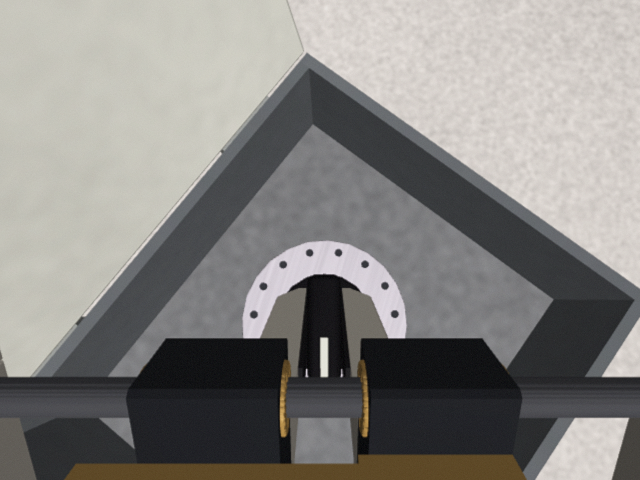

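View pics/s5.png

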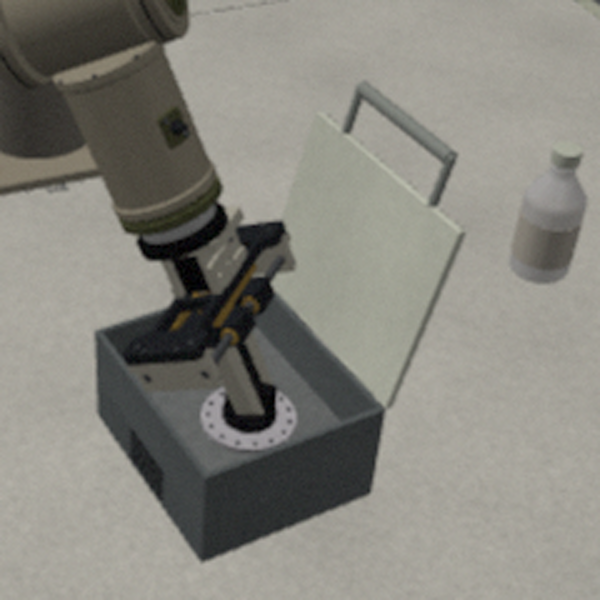

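The wrist picture shows the grip bar's far end at column 324, exactly midway between the dimples at columns 309 and 338. The white line therefore sits on a dimple, so the knob is seated at a stop, and the tool has turned 72°. The scene picture shows the lid open and clear of the gripper.

```bash
python3 -c "
from plant import robot
print(robot.close_job())"
```

```text
the job is handed in; nothing more can be done
None
```

The job is handed in, with no verdict returned: the lid is open on its stop and let go, the knob is turned 72° clockwise to its third click stop and still gripped at 30 N, and the bottle, flask and calculator were not touched.

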